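Line up the tea tins and hold the canister open

TASK

I want to refill the three little square tins from the clear tea canister: move one tin squarely onto each of the three yellow marks on the dark mat so that they stand in a neat, even row, and let go of them. Then lift the canister's hinged lid, which has a black bar to grip, and keep holding it open at 45 degrees for me; it drops shut if released, so finish while still holding it there, and leave the kettle, tumbler and strainer where they are.

Things in the scene. Friction and masses are not known exactly. Their poses are not given: they have to be found in the camera images.
- mat: Dark rubber mat, 160 mm (its x) by 310 mm (its y), 4 mm thick, stuck flat to the counter. Origin at the centre of its underside, z up; the row of marks runs along its y axis.
- mark0 (a point): Centre of a yellow 56 mm square mark on the mat's top face, at -110 mm along the mat's y axis; the square's sides are parallel to the mat's sides.
- mark1 (a point): Centre of a yellow 56 mm square mark on the mat's top face, at 0 mm along the mat's y axis; the square's sides are parallel to the mat's sides.
- mark2 (a point): Centre of a yellow 56 mm square mark on the mat's top face, at 110 mm along the mat's y axis; the square's sides are parallel to the mat's sides.
- tin_a: One of three identical open-topped steel tins, loose on the mat: 50 x 50 mm outside, 45 mm tall, walls 3 mm, about 0.12 kg. Origin at the centre of its underside, z up, x and y square to its sides. Any tin may go on any mark.
- tin_b: One of three identical open-topped steel tins, loose on the mat: 50 x 50 mm outside, 45 mm tall, walls 3 mm, about 0.12 kg. Origin at the centre of its underside, z up, x and y square to its sides. Any tin may go on any mark.
- tin_c: One of three identical open-topped steel tins, loose on the mat: 50 x 50 mm outside, 45 mm tall, walls 3 mm, about 0.12 kg. Origin at the centre of its underside, z up, x and y square to its sides. Any tin may go on any mark.
- canister: Clear acrylic rectangular canister held to the counter by its feet (does not move): 160 mm deep (its x), 130 mm wide (its y), 150 mm tall, wrapped tea cakes inside. Origin at the centre of its underside; its front faces its own -x, roughly the robot. The lid is hinged along the top of its far (+x) side.
- lid_hinge (a point): Middle of the lid's hinge line, on the canister at 80 mm along its x and 150 mm up; the hinge line runs along the canister's y axis. It does not move.
- lid (a joint): Opening angle of the white canister lid in rad: 0 shut (level), grows as the front edge rises, stops at 1.8; 45 degrees is 0.785. Nothing latches it, and it falls shut by its own weight (plate 8 mm thick, about 0.25 kg in all, no spring). The round seal button in its middle is already released and needs no pressing.
- lid_bar (a point): Centre of the black grip bar in front of the lid: a round bar 16 mm in diameter and 26 mm long, lying along the canister's y axis, with flat ends to pinch, carried by a 14 mm wide tongue from the lid's front edge. In the lid it lies 190 mm before the hinge line and 4 mm above it, so when shut it is 154 mm above the counter and 30 mm clear of the canister's front wall, with free space beneath. It swings on an arc about the hinge; the flat ends may turn between gripper pads.
- kettle: Squat black kettle, 170 mm in diameter, 180 mm tall over the handle, about 0.95 kg. Bystander. Origin at the centre of its underside.
- tumbler: Glass tumbler, 68 mm in diameter, 90 mm tall. Bystander. Origin at the centre of its underside.
- strainer: Steel tea strainer, bowl 68 mm in diameter and 26 mm tall with a flat handle to its +x, reaching 121 mm from its origin. Bystander. Origin under the bowl's centre.
Things that resemble listed ones, but are neither listed nor needed, are in the scene too. Leave any purple look-alike of the tin_a alone.

How it is judged:
On the way, in this order (a step that is already met when the one before it is completed fails the run):
1. the three tins stand squarely on the three marks, let go (horizontal distance between any of tin_a, tin_b, tin_c and mark0 below 0.01 m and horizontal distance between any of tin_a, tin_b, tin_c and mark1 below 0.01 m and horizontal distance between any of tin_a, tin_b, tin_c and mark2 below 0.01 m and (angle between the x axis of tin_a and the x axis of mat, either way round below 0.15 rad or angle between the x axis of tin_a and the y axis of mat, either way round below 0.15 rad) and angle between each of tin_a, tin_b, tin_c's own z axis and vertical below 0.1 rad and height (world z) of each of tin_a, tin_b, tin_c below 0.008 m and (angle between the x axis of tin_b and the x axis of mat, either way round below 0.15 rad or angle between the x axis of tin_b and the y axis of mat, either way round below 0.15 rad) and (angle between the x axis of tin_c and the x axis of mat, either way round below 0.15 rad or angle between the x axis of tin_c and the y axis of mat, either way round below 0.15 rad) and contact force between each of tin_a, tin_b, tin_c and the fingers below 0.05 N), for 0.2 s.
2. the lid is held open at about 45 degrees by the fingers (value of joint lid between 0.68 and 0.89 rad and contact force between lid and the fingers above 0.2 N), for 0.2 s.
At the end, for the whole second after the job is handed in: A tin stands upright within 10 mm of each mark's centre, its sides within 0.15 rad of the mat's, touched by no finger; the lid is still between 0.68 and 0.89 rad (45 degrees, 6 either way), not moving, carried by the robot's fingers alone (contact over 0.2 N, none of the loose things touching it) (all of step 1 and all of step 2 and velocity of joint lid between -0.05 and 0.05 rad/s and contact force between lid and tin_a below 0.05 N and contact force between lid and tin_b below 0.05 N and contact force between lid and tin_c below 0.05 N and contact force between lid and kettle below 0.05 N and contact force between lid and tumbler below 0.05 N and contact force between lid and strainer below 0.05 N); the arm keeps its last pose, push and grip.
It fails at once if the kettle is moved by more than 20 mm or tipped (distance of kettle from where it was at the start of the episode above 0.02 m or angle between kettle's own z axis and vertical above 0.35 rad).
It fails at once if the tumbler is moved by more than 20 mm or tipped (distance of tumbler from where it was at the start of the episode above 0.02 m or angle between tumbler's own z axis and vertical above 0.35 rad).
It fails at once if the strainer is moved by more than 20 mm or tipped (distance of strainer from where it was at the start of the episode above 0.02 m or angle between strainer's own z axis and vertical above 0.35 rad).
It also fails if it takes over 72 s, if anything falls off the work surface, if the arm or the gripper's body presses on something with over 40 N, if the wrist force passes 120 N, or if a joint passes its speed limit or range.

ROBOT

A 6-joint arm with a two-finger parallel gripper is mounted at the origin on the work surface. World frame = base frame: x ahead of the robot, y to its left, z up, the work surface at z = 0. Lengths are in m, angles in rad, forces in N, time in s.
With the tool pointing down it reaches from about 0.25 to 0.775 m from the base axis. Payload 4 kg.
Tool frame: the origin (TCP) lies between the finger pads; the fingertips stand 14 mm ahead of it and the grasp point (between the pads) lies 5 mm behind it (tip_reach is the distance from the TCP to the fingertips, in m); z points along the fingers, y is the line along which they close (so a half turn about z gives the same grasp; the last joint's range is limited). The gripper opens to 94 mm and grips with 3 to 60 N. Pads are 16 mm wide; open, the fingers measure 119 mm over their backs; the gripper's body (75 mm by 177 mm) begins 78 mm behind the grasp point.
Start: joints at [1.206, 0.087, 1.371, -0, 1.684, -0.103], TCP at [0.142, 0.531, 0.22] pointing down, gripper open.
Joint ranges: [-3.1, 3.1], [-0.76, 2.03], [0.27, 2.55], [-1.08, 4.22], [0.17, 2.65], [-2.57, 2.57]. Speed limits (rad/s): [2.79, 2.79, 3.14, 3.14, 3.14, 3.14].

INTERFACE

Orientations are given as [roll, pitch, yaw] about the fixed x, y, z axes, in that order (R = Rz(yaw) Ry(pitch) Rx(roll)).
In Python, from bench import * gives the robot as it stands. The module is installed in compiled form; this text tells all that it offers.
- The arm moves only by the tool servo_tool, never from a script. Its argument "targets" is a list of rows, each a list of 4 numbers: the shift along the tool's x, y, z in cm, then the turn about the tool's z in degrees. A call has 1 to 8 rows; each row is the pose to reach, as a shift and turn from the pose commanded when the call began, along the tool's axes at that moment; what a row does not reach only later rows make up. A row lasts 1/8 s, in which the tool goes at most 62.5 mm and 10.7 degrees, less where a joint would pass 70% of its speed; a pose out of reach is approached as far as the arm can. A call with a gripper value outside its range is refused whole. "claw" is the closure in counts, from 0 (fully open) to 255 (shut), set as the call begins (left out, the last holds). The fingers move at their own pace and stop on an object; the grip force is fixed at half the most. Time passes only in rows, so rows that repeat a pose let the fingers close. It gives the time, the measured TCP pose, the force, the opening and the grip force at its end, in the units of the state.
- get_obs(): the state, without advancing time (a new reading comes with each control period).
- snapshot(name): name is "scene" or "top"; returns the picture (480x640x3 uint8, blue, green, red); there is no depth.
- camera_model(name): a dict with "camera_matrix" (3x3 intrinsics, pixels), "camera_from_world" (4x4, takes a point from world to camera coordinates). Camera axes: x right, y up, looking along -z (the intrinsics and any distortion apply to the point x, -y, -z); pixel columns grow to the right and rows downward; lengths in m; the calibration is good to about 2 mm. A picture is of the moment at which its call begins. camera_model takes no time and is no camera call.
- close_job(): hands the job in; it is judged then, once.
The state is a dict: "time": time; "joint_positions": joint angles; "qvel": joint speeds; "joint_torque": joint torques, N m; "tool_pos": TCP position; "ee_rot": TCP orientation; "wrist_force": force on the tool from outside, world axes, zero at the start; "wrist_torque": the same for the moment, N m; "width": finger opening in m; "finger_force": force on a finger pad.
Only numpy, scipy, OpenCV 4.12 (cv2) and the standard library are available. Lean on these libraries where they do the work, as an engineer would, in place of code of your own. Each camera call takes 0.05 s, during which the arm holds its last target. There are 200 camera calls.

## Working session

There is one attempt and no reset: what is moved stays moved. The work goes in short steps, Python scripts to look and compute and a tool call to move; the robot and the scene stay as the last step left them, time stands still between calls to the robot, and variables do not carry over. Pictures are saved under pics/ and viewed, at most 10 in all, crops included, and the job is handed in when it is done.

Besides the shell and the picture viewer there is one more tool, called after "Request:" as name(argument=value, ...), one argument or row to a line, values as JSON. servo_tool: Moves the arm, as the interface text tells. Its arguments: {"type":"object","properties":{"targets":{"type":"array"},"claw":{"type":"number"}},"required":["targets"]}

```bash
mkdir -p pics
python3 - <<'E'
from bench import *
import cv2,numpy as np
o=get_obs();print(o)
for n in("scene","top"):
    cv2.imwrite(f"pics/{n}0.png",snapshot(n));m=camera_model(n);print(n,np.round(m["camera_matrix"],1).tolist(),np.round(m["camera_from_world"],3).tolist(),m.keys())
E
```

```text
{'time': 0.0, 'joint_positions': array([ 1.20593798e+00,  8.79545156e-02,  1.37222607e+00, -3.01683449e-05,
        1.68362904e+00, -1.03084236e-01]), 'qvel': array([ 0.00025605,  0.00273774,  0.00095436, -0.00114175,  0.00057675,
       -0.00077612]), 'joint_torque': array([-3.24103585e-04, -3.40166438e+01, -3.02434015e+01,  7.17181969e-02,
        3.29015718e-02, -1.50947490e-04]), 'tool_pos': array([0.14215564, 0.53077086, 0.21831873]), 'ee_rot': array([-3.13938436e+00, -1.98305621e-04,  2.87981496e+00]), 'wrist_force': array([-0.61439954,  1.41354462, -0.40731773]), 'wrist_torque': array([0.04474211, 0.02834856, 0.0228065 ]), 'finger_force': 0.0, 'width': 0.09421466996018936}
scene [[447.0, 0.0, 315.5], [0.0, 447.0, 233.8], [0.0, 0.0, 1.0]] [[-0.805, 0.593, 0.013, 0.43], [-0.411, -0.575, 0.707, 0.184], [0.427, 0.564, 0.707, -1.556], [0.0, 0.0, 0.0, 1.0]] dict_keys(['camera_matrix', 'camera_from_world'])
top [[480.4, 0.0, 310.7], [0.0, 480.4, 238.5], [0.0, 0.0, 1.0]] [[0.037, -0.999, -0.007, 0.028], [0.974, 0.035, 0.225, -0.587], [-0.225, -0.015, 0.974, -1.232], [0.0, 0.0, 0.0, 1.0]] dict_keys(['camera_matrix', 'camera_from_world'])
```

View pics/top0.png

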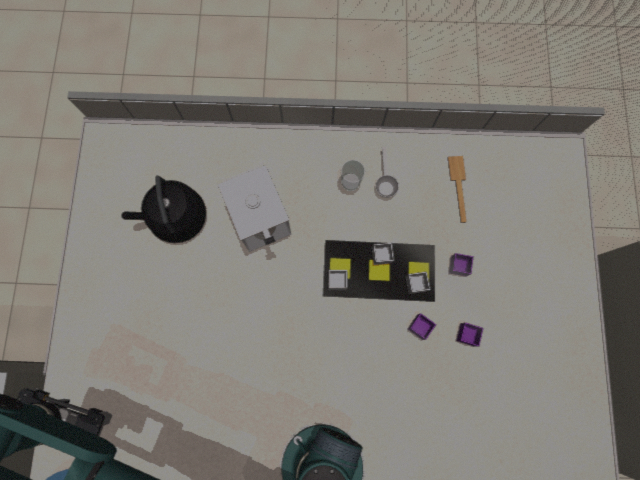

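View pics/scene0.png

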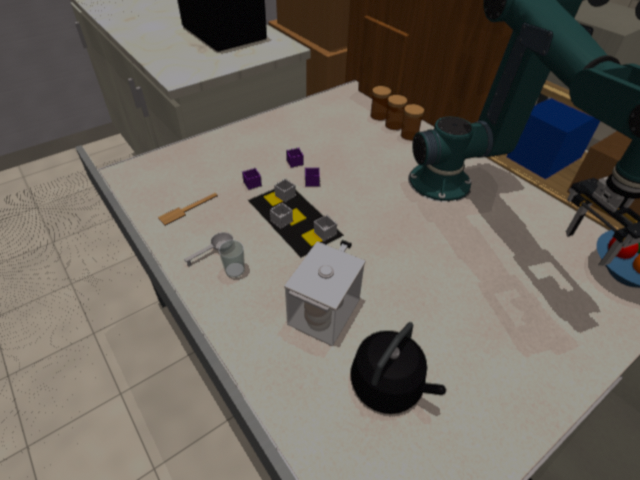

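The top view shows the mat centred at (379,270) and grey steel tins at (338,280), (383,253) and (419,283). The yellow marks are at (340,267), (379,271) and (419,270). The canister is at (255,210), its bar near (268,240), the kettle at (173,210), the tumbler at (350,177) and the strainer at (386,187). Things that could be taken for a tin are the three grey ones on the mat and the purple look-alikes at (461,264), (421,326) and (469,334). I choose the grey ones and will check them in a crop.

```bash
cat > h.py <<'E'
import cv2,numpy as np
from bench import *
def ray(n,p,z):
    m=camera_model(n);K=m["camera_matrix"];T=np.array(m["camera_from_world"])
    p=np.atleast_2d(np.array(p,float)); d=np.c_[p,np.ones(len(p))]@np.linalg.inv(K).T
    d=d*[1,-1,-1]; R=T[:3,:3]; c=-R.T@T[:3,3]; d=d@R
    return c+d*((np.atleast_1d(z)-c[2])/d[:,2])[:,None]
def proj(n,P):
    m=camera_model(n);T=np.array(m["camera_from_world"]);P=np.atleast_2d(P)
    q=(P@T[:3,:3].T+T[:3,3])*[1,-1,-1]; q=q@np.array(m["camera_matrix"]).T; return q[:,:2]/q[:,2:]
E
python3 - <<'E'
from h import *
a=cv2.imread("pics/top0.png")
c=cv2.resize(a[232:308,315:445],None,fx=6,fy=6,interpolation=cv2.INTER_CUBIC)
cv2.imwrite("pics/crop1.png",c[:456])
b=cv2.imread("pics/scene0.png")
cv2.imwrite("pics/crop2.png",np.vstack([cv2.resize(a[160:265,210:300],(514,600))[:,:400]]))
cc=np.hstack([cv2.resize(a[160:265,210:300],(400,467)),cv2.resize(b[232:349,275:375],(400,467))])
cv2.imwrite("pics/crop2.png",cc)
h=cv2.cvtColor(a,cv2.COLOR_BGR2HSV)
y=cv2.inRange(h,(22,120,80),(38,255,255))
n,l,s,ct=cv2.connectedComponentsWithStats(y)
for i in range(1,n):
    if s[i,4]>20: print("yellow",s[i],ray("top",[s[i,:2],s[i,:2]+s[i,2:4]],.004).round(4)[:,:2].tolist())
E
```

```text
yellow [330 258  21  21 259] [[0.5454, -0.0055], [0.4881, -0.0656]]
yellow [369 260  21  21 356] [[0.5437, -0.1151], [0.4864, -0.174]]
yellow [409 262  20  15 211] [[0.542, -0.2271], [0.5016, -0.2823]]
```

View pics/crop1.png

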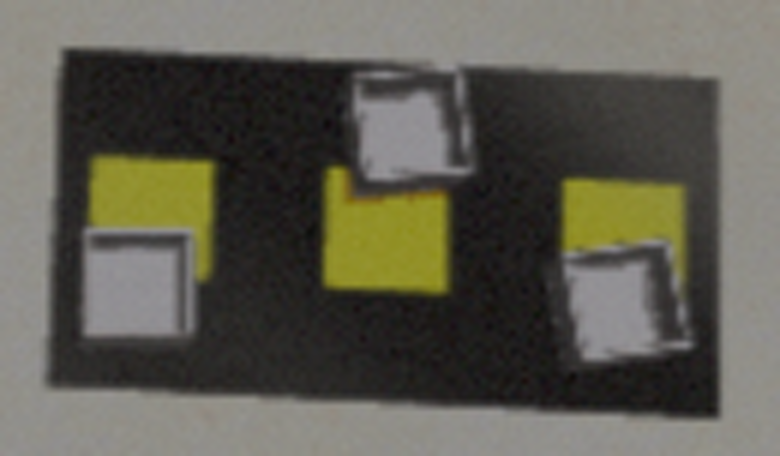

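View pics/crop2.png

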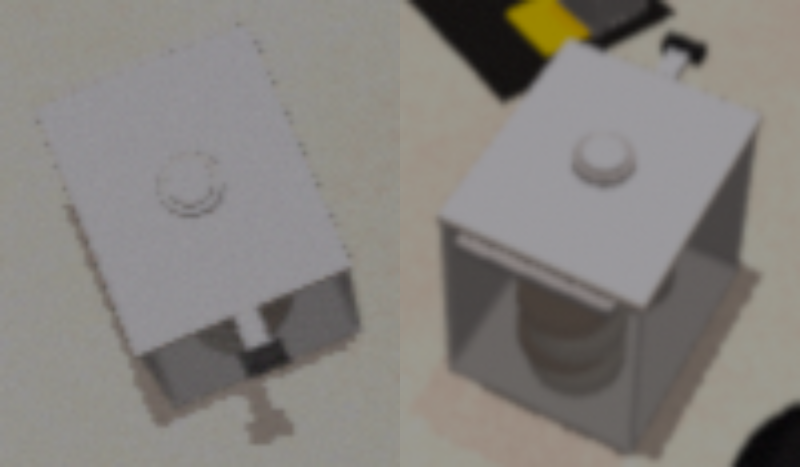

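The crop shows steel tins with open tops. Tin A is at crop (138,284), nearly square to the mat. Tin B at (413,128) and tin C at (628,302) are rotated about 5–8°. The second crop shows the lid corners, with the black bar at the front near full pixel (270,240).

Run:
```python
from h import *
f=lambda q,s,o:(np.array(q)+.5)/s-.5+np.array(o)
g=lambda q:f(q,6,(315,232))
def rep(n,P):
    e=np.roll(P,-1,0)-P; L=np.linalg.norm(e,axis=1); a=np.degrees(np.arctan2(e[:,1],e[:,0]))
    print(n,P.mean(0).round(4)[:2],"L",(L*1e3).round(1),"ang",a.round(1))
rep("mat",ray("top",g([(64,48),(719,78),(719,416),(50,386)]),.004))
rep("mk2",ray("top",g([(90,155),(216,160)]),.004)); rep("mk1",ray("top",g([(326,170),(450,172),(447,294),(323,290)]),.004)); rep("mk0",ray("top",g([(563,178),(686,184)]),.004))
rep("A",ray("top",g([(83,229),(193,231),(196,340),(82,338)]),.049))
rep("B",ray("top",g([(352,73),(463,66),(475,178),(362,187)]),.049))
rep("C",ray("top",g([(563,253),(668,241),(692,347),(580,362)]),.049))
k=lambda q:f(q,400/90,(210,160))
P=ray("top",k([(38,120),(240,25),(350,268),(138,355)]),.158);rep("lid",P);print(P.round(3))
a=cv2.imread("pics/top0.png");m=(a[228:248,258:282].max(2)<45).astype(np.uint8);M=cv2.moments(m,True);print(M['m00'])
px=(258+M['m10']/M['m00'],228+M['m01']/M['m00']);print("bar",px,ray("top",px,.154).round(4))
# kettle top height bounds, etc.
for n,p,z in(("kettle",(173,210),.1),("tumbler",(350,177),.045),("strainer",(386,187),.026)):print(n,ray("top",p,z).round(3))
```

```text
mat [ 0.5167 -0.1437] L [308.8 158.9 307.1 159.8] ang [-90.7 178.8  89.5  -0.6]
mk2 [ 0.5469 -0.0338] L [59.1 59.1] ang [-90.3  89.7]
mk1 [ 0.5159 -0.1433] L [58.  57.5 57.4 56.6] ang [-88.9 178.6  90.2  -0.8]
mk0 [ 0.5437 -0.2542] L [57.3 57.3] ang [-90.8  89.2]
A [ 0.4803 -0.0265] L [49.5 49.2 50.9 49.2] ang [ -89.  -177.3   91.1    1.1]
B [ 0.5572 -0.1491] L [50.7 52.  51.3 52.8] ang [ -84.3 -174.1   96.7    5.3]
C [ 0.4809 -0.2444] L [47.7 48.4 50.6 49.3] ang [ -81.4 -168.2   99.7    8.3]
lid [0.6536 0.2003] L [129.8 161.7 129.7 153.4] ang [ -61.2 -153.8  115.1   26.2]
[[0.693 0.292 0.158]
 [0.756 0.178 0.158]
 [0.611 0.107 0.158]
 [0.555 0.224 0.158]]
20.0
bar (269.35, 240.45) [[0.5564 0.1524 0.154 ]]
kettle [[0.643 0.421 0.1  ]]
tumbler [[ 0.773 -0.054  0.045]]
strainer [[ 0.753 -0.159  0.026]]
```

```bash
cat >> h.py <<'E'
from scipy.spatial.transform import Rotation as Ro
def go(x,y,z,yaw):
    o=get_obs();R=Ro.from_euler("xyz",o["ee_rot"]);d=R.inv().apply(np.array([x,y,z])-o["tool_pos"])*100
    t=(yaw-np.degrees(o["ee_rot"][2])+180)%360-180
    print("shift cm",d.round(2),"turn",round(-t,1),"| t",round(o["time"],2),o["tool_pos"].round(4),"yaw",round(np.degrees(o["ee_rot"][2]),1),"w",round(o["width"],4))
E
python3 -c "
from h import *
go(.480,-.0265,.12,181.5)"
```

```text
shift cm [-47.06 -45.07   9.92] turn -16.5 | t 0.1 [0.1422 0.5308 0.2184] yaw 165.0 w 0.0939
```

Request:
servo_tool(
  targets=[
    [-47.1, -45.1, 9.8, -16.5],
    [-47.1, -45.1, 9.8, -16.5],
    [-47.1, -45.1, 9.8, -16.5],
    [-47.1, -45.1, 9.8, -16.5],
    [-47.1, -45.1, 9.8, -16.5],
    [-47.1, -45.1, 9.8, -16.5],
    [-47.1, -45.1, 9.8, -16.5],
    [-47.1, -45.1, 9.8, -16.5],
  ],
  claw=0,
)

```text
time: 1.1
tool_pos: [0.3983, 0.1083, 0.145]
ee_rot: [3.141, 0.0, -3.116]
wrist_force: [0.9, 0.2, -0.2]
width: 0.0937
finger_force: 0.0
```

```bash
python3 -c "
from h import *
go(.480,-.0265,.10,181.5)"
```

```text
shift cm [ -7.81 -13.69   4.5 ] turn -0.0 | t 1.1 [0.3983 0.1083 0.145 ] yaw -178.5 w 0.0937
```

Request:
servo_tool(
  targets=[
    [-4, -7, 2.2, 0],
    [-7.8, -13.7, 4.5, 0],
    [-7.8, -13.7, 4.5, 0],
    [-7.8, -13.7, 4.5, 0],
    [-7.8, -13.7, 4.5, 0],
  ],
)

```text
time: 1.72
tool_pos: [0.4789, -0.0242, 0.1003]
ee_rot: [3.141, -0.001, -3.115]
wrist_force: [-0.9, 0.4, -1.2]
width: 0.0944
finger_force: 0.0
```

```bash
python3 -c "
from h import *
go(.480,-.0265,.030,181.5)"
```

```text
shift cm [-0.11 -0.24  7.03] turn -0.0 | t 1.73 [ 0.4789 -0.0242  0.1003] yaw -178.5 w 0.0944
```

Descend, then close.

Request:
servo_tool(
  targets=[
    [-0.1, -0.2, 3.5, 0],
    [-0.1, -0.2, 6.0, 0],
    [-0.1, -0.2, 7.0, 0],
    [-0.1, -0.2, 7.0, 0],
    [-0.1, -0.2, 7.0, 0],
  ],
)

```text
time: 2.35
tool_pos: [0.4815, -0.0265, 0.0319]
ee_rot: [-3.141, 0.003, -3.115]
wrist_force: [0.4, 0.6, 0.9]
width: 0.0942
finger_force: 0.0
```

Request:
servo_tool(
  targets=[
    [0, 0, 0, 0],
    [0, 0, 0, 0],
    [0, 0, 0, 0],
    [0, 0, 0, 0],
    [0, 0, 0, 0],
    [0, 0, 0, 0],
  ],
  claw=255,
)

```text
time: 3.1
tool_pos: [0.4805, -0.0267, 0.0304]
ee_rot: [3.141, -0.0, -3.115]
wrist_force: [1.2, -0.2, 0.2]
width: 0.0497
finger_force: 30.0
```

```bash
python3 -c "
from h import *
go(.517,-.0335,.030,179.4)"
```

```text
shift cm [-3.63 -0.77  0.04] turn 2.1 | t 3.1 [ 0.4805 -0.0267  0.0304] yaw -178.5 w 0.0497
```

Request:
servo_tool(
  targets=[
    [0, 0, -1.5, 0],
    [0, 0, -1.5, 0],
    [-1.8, -0.4, -1.5, 1],
    [-3.6, -0.8, -1.5, 2],
    [-3.6, -0.8, -1.5, 2],
    [-3.6, -0.8, -0.6, 2],
    [-3.6, -0.8, -0.05, 2],
    [-3.6, -0.8, -0.05, 2],
  ],
)

```text
time: 4.1
tool_pos: [0.5159, -0.0336, 0.0304]
ee_rot: [3.141, -0.001, 3.133]
wrist_force: [-0.2, 0.7, -1.2]
width: 0.0501
finger_force: 30.0
```

```bash
python3 -c "
from h import *
go(.517,-.0335,.030,179.4)"
```

```text
shift cm [-0.11  0.01  0.04] turn 0.1 | t 4.1 [ 0.5159 -0.0336  0.0304] yaw 179.5 w 0.0501
```

Request:
servo_tool(
  targets=[
    [0, 0, 0, 0],
    [0, 0, 0, 0],
    [0, 0, 0, 0],
    [0, 0, -3, 0],
    [0, 0, -7, 0],
    [0, 0, -7, 0],
    [-2, -6, -7, -3],
    [-4.1, -11.5, -7, -6.5],
  ],
  claw=0,
)

```text
time: 5.1
tool_pos: [0.5566, -0.1497, 0.0998]
ee_rot: [3.141, -0.001, -3.033]
wrist_force: [0.8, 0.1, -0.2]
width: 0.0939
finger_force: 0.0
```

Request:
servo_tool(
  targets=[
    [0, 0, 0, 0],
    [0, 0, 0, 0],
  ],
)

```text
time: 5.35
tool_pos: [0.5558, -0.1486, 0.0994]
ee_rot: [3.14, -0.002, -3.038]
wrist_force: [-0.8, 0.5, -0.1]
width: 0.0941
finger_force: 0.0
```

```bash
python3 -c "
from h import *
go(.557,-.149,.030,185.9)"
```

```text
shift cm [-0.13 -0.06  6.94] turn 0.1 | t 5.35 [ 0.5558 -0.1486  0.0994] yaw -174.0 w 0.0941
```

Request:
servo_tool(
  targets=[
    [-0.1, 0, 3.5, 0],
    [-0.1, 0, 6.0, 0],
    [-0.1, 0, 7.0, 0],
    [-0.1, 0, 7.0, 0],
    [-0.1, 0, 7.0, 0],
  ],
)

```text
time: 5.98
tool_pos: [0.5585, -0.1489, 0.0323]
ee_rot: [-3.141, 0.002, -3.036]
wrist_force: [0.2, -0.1, -0.5]
width: 0.0942
finger_force: 0.0
```

Request:
servo_tool(
  targets=[
    [0, 0, 0, 0],
    [0, 0, 0, 0],
    [0, 0, 0, 0],
    [0, 0, 0, 0],
    [0, 0, 0, 0],
    [0, 0, 0, 0],
  ],
  claw=255,
)

```text
time: 6.72
tool_pos: [0.5577, -0.1491, 0.0309]
ee_rot: [3.142, -0.0, -3.037]
wrist_force: [-1.4, -1.0, -0.3]
width: 0.0496
finger_force: 29.9
```

```bash
python3 -c "
from h import *
go(.516,-.1435,.030,179.4)"
```

```text
shift cm [4.09 0.99 0.09] turn 6.6 | t 6.72 [ 0.5577 -0.1491  0.0309] yaw -174.0 w 0.0496
```

Request:
servo_tool(
  targets=[
    [0, 0, -1.5, 0],
    [0, 0, -1.5, 0],
    [2, 0.5, -1.5, 3.3],
    [4.1, 1.0, -1.5, 6.5],
    [4.1, 1.0, -1.5, 6.5],
    [4.1, 1.0, -0.6, 6.5],
    [4.1, 1.0, 0, 6.5],
    [4.1, 1.0, 0, 6.5],
  ],
)

```text
time: 7.72
tool_pos: [0.5164, -0.1435, 0.0307]
ee_rot: [3.141, 0.0, 3.133]
wrist_force: [-0.6, 0.5, -0.4]
width: 0.0502
finger_force: 29.9
```

Request:
servo_tool(
  targets=[
    [0, 0, 0, 0],
    [0, 0, 0, 0],
    [0, 0, 0, 0],
    [0, 0, -3, 0],
    [0, 0, -7, 0],
    [0, 0, -7, 0],
    [1.7, -5, -7, -5],
    [3.5, -10.1, -7, -9.8],
  ],
  claw=0,
)

```text
time: 8.72
tool_pos: [0.4793, -0.2443, 0.0997]
ee_rot: [3.141, -0.001, -2.974]
wrist_force: [0.5, -0.6, 0.0]
width: 0.094
finger_force: 0.0
```

Request:
servo_tool(
  targets=[
    [0, 0, 0, 0],
    [0, 0, 0, 0],
  ],
)

```text
time: 8.98
tool_pos: [0.4795, -0.2434, 0.0997]
ee_rot: [3.14, -0.001, -2.98]
wrist_force: [-0.3, 0.1, -0.6]
width: 0.0938
finger_force: 0.0
```

Run:
```python
from h import *
go(.481,-.2445,.030,189.2)
a=snapshot("top");cv2.imwrite("pics/top1.png",cv2.resize(a[232:308,315:445],None,fx=6,fy=6,interpolation=cv2.INTER_CUBIC))
```

```text
shift cm [-0.14 -0.14  6.97] turn 0.0 | t 8.97 [ 0.4795 -0.2434  0.0997] yaw -170.8 w 0.0938
```

View pics/top1.png

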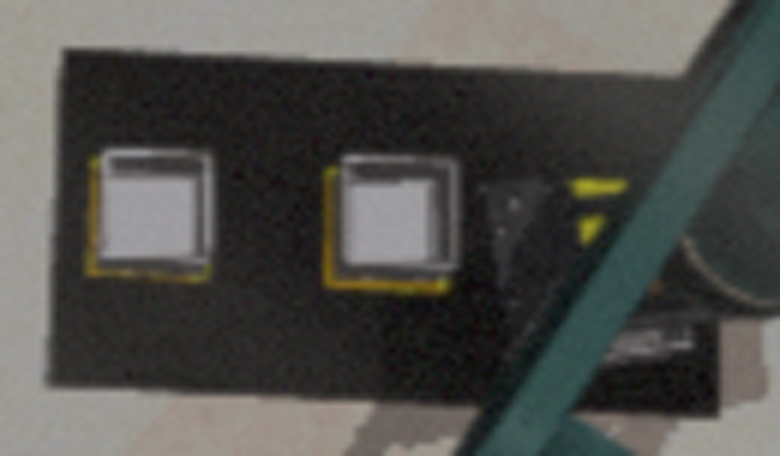

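Tins A and B now stand on the left and middle marks, at crop (157,207) and (400,213), with an even yellow rim. Next is tin C.

Request:
servo_tool(
  targets=[
    [-0.1, -0.1, 3.5, 0],
    [-0.1, -0.1, 6.0, 0],
    [-0.1, -0.1, 7.0, 0],
    [-0.1, -0.1, 7.0, 0],
    [-0.1, -0.1, 7.0, 0],
  ],
)

```text
time: 9.65
tool_pos: [0.4821, -0.2451, 0.0322]
ee_rot: [-3.14, 0.002, -2.979]
wrist_force: [0.5, 0.2, 0.3]
width: 0.0941
finger_force: 0.0
```

Request:
servo_tool(
  targets=[
    [0, 0, 0, 0],
    [0, 0, 0, 0],
    [0, 0, 0, 0],
    [0, 0, 0, 0],
    [0, 0, 0, 0],
    [0, 0, 0, 0],
  ],
  claw=255,
)

```text
time: 10.4
tool_pos: [0.4811, -0.2449, 0.0309]
ee_rot: [3.142, -0.0, -2.979]
wrist_force: [-0.3, -0.9, -0.0]
width: 0.0497
finger_force: 30.0
```

```bash
python3 -c "
from h import *
go(.515,-.2535,.030,179.4)"
```

```text
shift cm [-3.21 -1.39  0.09] turn 9.9 | t 10.4 [ 0.4811 -0.2449  0.0309] yaw -170.7 w 0.0497
```

Request:
servo_tool(
  targets=[
    [0, 0, -1.5, 0],
    [0, 0, -1.5, 0],
    [-1.6, -0.7, -1.5, 5],
    [-3.2, -1.4, -1.5, 10],
    [-3.2, -1.4, -1.5, 10],
    [-3.2, -1.4, -0.6, 10],
    [-3.2, -1.4, 0, 10],
    [-3.2, -1.4, 0, 10],
  ],
)

```text
time: 11.4
tool_pos: [0.5142, -0.2532, 0.0308]
ee_rot: [3.141, -0.001, 3.13]
wrist_force: [-1.6, 0.3, 1.6]
width: 0.0498
finger_force: 30.0
```

Request:
servo_tool(
  targets=[
    [0, 0, 0, 0],
    [0, 0, 0, 0],
    [0, 0, 0, 0],
    [0, 0, -3, 0],
    [0, 0, -8, 0],
    [0, 0, -14, 0],
    [3, 4, -18, -8],
    [7, 8, -22, -16],
  ],
  claw=0,
)

```text
time: 12.4
tool_pos: [0.4504, -0.1769, 0.2478]
ee_rot: [-3.141, 0.001, -2.87]
wrist_force: [1.4, -0.4, 0.8]
width: 0.0941
finger_force: 0.0
```

Run:
```python
from h import *
b=cv2.imread("pics/scene0.png");m=(b[238:252,330:358].max(2)<50).astype(np.uint8);m=cv2.morphologyEx(m,cv2.MORPH_OPEN,np.ones((2,2)))
M=cv2.moments(m,True);q=(330+M['m10']/M['m00'],238+M['m01']/M['m00']);print(M['m00'],"scene bar",q,ray("scene",q,.154).round(4))
p=(269.35,240.45)
A=[];B=[]
for n,x in(("top",p),("scene",q)):
    a,c=ray(n,x,0)[0],ray(n,x,.3)[0];d=(c-a)/np.linalg.norm(c-a);Q=np.eye(3)-np.outer(d,d);A.append(Q);B.append(Q@a)
print("tri",np.linalg.solve(sum(A),sum(B)))
go(.5555,.152,.26,206.5)
```

```text
51.0 scene bar (339.3529411764706, 241.58823529411765) [[0.5643 0.1398 0.154 ]]
tri [0.56104143 0.1470384  0.15614295]
shift cm [-18.95  28.87  -1.21] turn -10.9 | t 12.4 [ 0.4504 -0.1769  0.2478] yaw -164.4 w 0.0941
```

Request:
servo_tool(
  targets=[
    [-4, 6, 0, -4],
    [-8, 12, 0, -8],
    [-12, 18, -1, -11],
    [-15, 23, -1, -11],
    [-16.5, 25, -1.2, -11],
    [-16.5, 25, -1.2, -11],
    [-16.5, 25, -1.2, -11],
  ],
)

```text
time: 13.28
tool_pos: [0.5437, 0.1068, 0.2579]
ee_rot: [-3.141, -0.001, -2.682]
wrist_force: [0.0, -0.7, 0.1]
width: 0.094
finger_force: 0.0
```

Run:
```python
from h import *
b=cv2.imread("pics/scene0.png");m=(b[236:254,338:358].max(2)<60).astype(np.uint8)
M=cv2.moments(m,True);q=(338+M['m10']/M['m00'],236+M['m01']/M['m00']);print(m,"scene bar",q,ray("scene",q,.154).round(4))
a=snapshot("top");cv2.imwrite("pics/top2.png",np.vstack([cv2.resize(a[232:308,315:445],None,fx=5,fy=5,interpolation=cv2.INTER_CUBIC)]))
go(.5555,.152,.26,206.5)
```

```text
[[1 1 1 0 0 0 0 0 0 0 0 0 0 0 0 0 0 0 0 0]
 [1 0 0 0 0 0 0 0 0 0 0 0 0 0 0 0 0 0 0 0]
 [0 0 0 0 0 0 0 0 0 0 0 0 0 0 0 0 0 0 0 0]
 [0 0 0 0 0 0 0 0 0 0 0 0 0 0 0 0 0 0 0 0]
 [0 0 0 0 0 0 0 0 0 0 0 0 0 0 0 0 0 0 0 0]
 [0 0 0 0 1 1 1 0 0 0 0 0 0 0 0 0 0 0 0 0]
 [0 0 0 1 1 1 1 1 1 1 0 0 0 0 0 0 0 0 0 0]
 [0 0 0 1 0 1 1 1 1 1 1 1 0 0 0 0 0 0 0 0]
 [0 0 0 0 0 0 0 0 1 1 1 1 1 0 0 0 0 0 0 0]
 [0 0 0 0 0 0 0 0 0 1 1 1 1 0 0 0 0 0 0 0]
 [0 0 0 0 0 0 0 0 0 0 1 1 1 0 0 0 0 0 0 0]
 [0 0 0 0 0 0 0 0 0 0 1 1 0 0 0 0 0 0 0 0]
 [0 0 0 0 0 0 0 0 0 0 0 0 0 0 0 0 0 0 0 0]
 [0 0 0 0 0 0 0 0 0 0 0 0 0 0 0 0 0 0 0 0]
 [0 0 0 0 0 0 0 0 0 0 0 0 0 0 0 0 0 0 0 0]
 [0 0 0 0 0 0 0 0 0 0 0 0 0 0 0 0 0 0 0 0]
 [0 0 0 0 0 0 0 0 0 0 0 0 0 0 0 0 0 0 0 0]
 [0 0 0 0 0 0 0 0 0 0 0 0 0 0 0 0 0 0 0 0]] scene bar (345.3611111111111, 242.72222222222223) [[0.5544 0.1518 0.154 ]]
shift cm [-3.09  3.58 -0.2 ] turn -0.3 | t 13.32 [0.5436 0.1062 0.258 ] yaw -153.8 w 0.0939
```

View pics/top2.png

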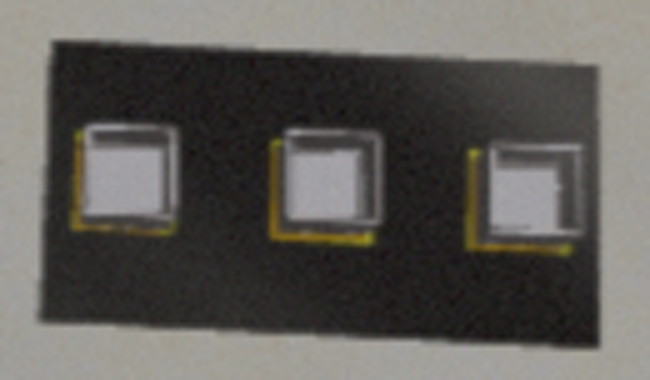

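All three tins are square on their marks, at crop (130,172), (332,178) and (535,190). The two camera views agree that the bar is at (0.555, 0.152). I'll check the tins numerically and position the gripper over the bar.

Request:
servo_tool(
  targets=[
    [-3.1, 3.5, -0.2, 0],
    [-3.1, 3.5, -0.2, 0],
    [-3.1, 3.5, -0.2, 0],
    [-3.1, 3.5, -0.2, 0],
  ],
)

```text
time: 13.82
tool_pos: [0.556, 0.1507, 0.2603]
ee_rot: [-3.141, -0.0, -2.685]
wrist_force: [-0.3, -0.3, 0.2]
width: 0.094
finger_force: 0.0
```

Run:
```python
from h import *
f=lambda q:(np.array(q)+.5)/5-.5+np.array((315,232))
for q,mk in(([(85,125),(177,128),(175,222),(82,217)],(.517,-.0335)),([(287,128),(382,133),(380,226),(283,222)],(.516,-.1435)),([(490,145),(581,145),(580,235),(488,237)],(.515,-.2535))):
    P=ray("top",f(q),.049);print(P.mean(0)[:2].round(4),"off mm",((P.mean(0)[:2]-mk)*1e3).round(1))
go(.555,.152,.149,206.5)
```

```text
[ 0.5155 -0.0334] off mm [-1.5  0.1]
[ 0.5171 -0.1433] off mm [1.1 0.2]
[ 0.5138 -0.252 ] off mm [-1.2  1.5]
shift cm [ 0.03  0.16 11.13] turn -0.3 | t 13.82 [0.556  0.1507 0.2603] yaw -153.8 w 0.094
```

Request:
servo_tool(
  targets=[
    [0, 0.1, 4, 0],
    [0, 0.1, 7.5, 0],
    [0, 0.1, 10, 0],
    [0, 0.1, 11.1, 0],
    [0, 0.1, 11.1, 0],
    [0, 0.1, 11.1, 0],
  ],
)

```text
time: 14.58
tool_pos: [0.5565, 0.153, 0.1508]
ee_rot: [-3.141, 0.003, -2.683]
wrist_force: [-0.1, 1.3, -0.9]
width: 0.0941
finger_force: 0.0
```

Request:
servo_tool(
  targets=[
    [0, 0, 0, 0],
    [0, 0, 0, 0],
    [0, 0, 0, 0],
    [0, 0, 0, 0],
    [0, 0, 0, 0],
    [0, 0, 0, 0],
    [0, 0, 0, 0],
  ],
  claw=255,
)

```text
time: 15.45
tool_pos: [0.5557, 0.1531, 0.1491]
ee_rot: [3.142, 0.0, -2.683]
wrist_force: [0.1, -0.4, 0.4]
width: 0.0272
finger_force: 0.0
```

Run:
```python
from h import *
o=get_obs();print(o["wrist_force"],o["wrist_torque"])
go(.555,.152,.149,206.5)
for d in (5,10,15,20,25,30,35,40,45):
    t=np.radians(d);c,s=np.cos(t),np.sin(t);print(d,np.round([-(-190*c+4*s+190)/10,-(190*s+4*c-4)/10],2))
```

```text
[ 0.05342529 -0.42731076  0.43015314] [0.0366992  0.01684203 0.03225975]
shift cm [ 0.11 -0.07  0.01] turn -0.2 | t 15.45 [0.5557 0.1531 0.1491] yaw -153.7 w 0.0272
5 [-0.11 -1.65]
10 [-0.36 -3.29]
15 [-0.75 -4.9 ]
20 [-1.28 -6.47]
25 [-1.95 -7.99]
30 [-2.75 -9.45]
35 [ -3.67 -10.83]
40 [ -4.7  -12.12]
45 [ -5.85 -13.32]
```

Request:
servo_tool(
  targets=[
    [0, 0, 0, 0],
    [0, 0, 0, 0],
    [0, 0, 0, 0],
  ],
)

```text
time: 15.82
tool_pos: [0.5559, 0.1527, 0.1491]
ee_rot: [-3.141, 0.0, -2.683]
wrist_force: [0.8, -1.8, -1.4]
width: 0.0258
finger_force: 30.0
```

Request:
servo_tool(
  targets=[
    [0, 0, -0.8, 0],
    [-0.1, 0, -1.65, 0],
    [-0.2, 0, -2.5, 0],
    [-0.35, 0, -3.3, 0],
    [-0.35, 0, -3.3, 0],
  ],
)

```text
time: 16.45
tool_pos: [0.5591, 0.1544, 0.1832]
ee_rot: [-3.141, 0.001, -2.683]
wrist_force: [2.5, -5.2, -1.6]
width: 0.0257
finger_force: 30.0
```

Run:
```python
from h import *
o=get_obs();print(o["wrist_force"],o["wrist_torque"])
go(.555,.152,.149,206.5)
cv2.imwrite("pics/s3.png",cv2.resize(snapshot("scene")[200:350,250:400],(600,600)))
```

```text
[ 2.48389011 -5.15494716 -1.58064095] [-0.69889   -0.3194995 -0.1848188]
shift cm [ 0.48 -0.03  3.42] turn -0.2 | t 16.45 [0.5591 0.1544 0.1832] yaw -153.7 w 0.0257
```

View pics/s3.png

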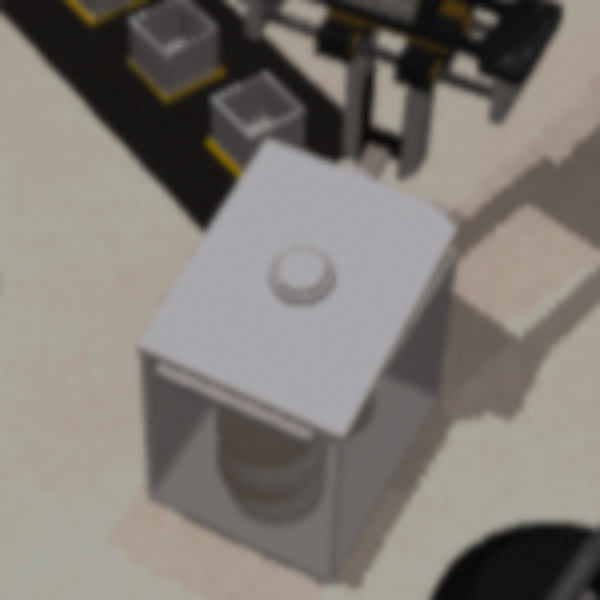

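The lid is opening at the front, with the bar held between the fingers at crop (375,160) and the tins undisturbed. I'll continue along the arc.

Request:
servo_tool(
  targets=[
    [-0.2, 0, -0.8, 0],
    [-0.4, 0, -1.6, 0],
    [-0.65, 0, -2.4, 0],
    [-0.9, 0, -3.15, 0],
    [-1.25, 0, -3.95, 0],
    [-1.6, 0, -4.7, 0],
    [-1.6, 0, -4.7, 0],
  ],
)

```text
time: 17.38
tool_pos: [0.5733, 0.1611, 0.2292]
ee_rot: [-3.141, -0.001, -2.683]
wrist_force: [1.9, -3.9, -2.3]
width: 0.0256
finger_force: 30.0
```

Request:
servo_tool(
  targets=[
    [-0.4, 0, -0.7, 0],
    [-0.8, 0, -1.45, 0],
    [-1.25, 0, -2.15, 0],
    [-1.7, 0, -2.85, 0],
    [-2.2, 0, -3.5, 0],
    [-2.75, 0, -4.15, 0],
    [-3.3, 0, -4.75, 0],
    [-3.9, 0, -5.3, 0],
  ],
)

```text
time: 18.38
tool_pos: [0.6079, 0.1775, 0.2815]
ee_rot: [-3.14, -0.003, -2.684]
wrist_force: [1.2, -6.7, -2.5]
width: 0.0261
finger_force: 30.0
```

Request:
servo_tool(
  targets=[
    [0, 0, 0, 0],
    [0, 0, 0, 0],
    [0, 0, 0, 0],
    [0, 0, 0, 0],
  ],
)

```text
time: 18.88
tool_pos: [0.608, 0.1776, 0.2816]
ee_rot: [-3.14, -0.002, -2.684]
wrist_force: [2.1, -6.9, -1.1]
width: 0.0257
finger_force: 30.0
```

Run:
```python
from h import *
o=get_obs();p=o["tool_pos"]
print(o["wrist_force"],o["wrist_torque"],o["qvel"].round(3))
c=np.array([.555,.152]);ax=np.array([np.cos(np.radians(26.5)),np.sin(np.radians(26.5))])
f=(p[:2]-(c+.19*ax))@ax; h=p[2]+.005-.150
print("hinge rel",f,h,"r",np.hypot(f,h),"angle",np.arctan2(h,-f)-4/190)
cv2.imwrite("pics/s4.png",cv2.resize(snapshot("scene")[130:370,230:430],(500,600)))
go(*p,206.5)
```

```text
[ 2.07923051 -6.92363033 -1.13600665] [-1.02796434 -0.24956429 -0.1455395 ] [-0.    -0.    -0.    -0.001 -0.     0.001]
hinge rel -0.1311805387047918 0.1366012085047366 r 0.1893890807302097 angle 0.7845856326567339
shift cm [ 0.   -0.   -0.01] turn -0.3 | t 18.93 [0.608  0.1776 0.2815] yaw -153.8 w 0.0259
```

View pics/s4.png

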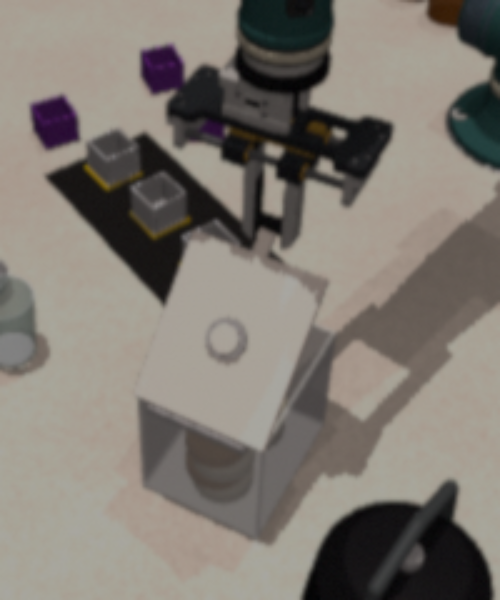

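The picture shows the lid held half open by the bar at crop (262,245), with front corners near (190,237) and (327,283). All three tins and the bystanders are in place. I'll check the angle against the front corners before handing in.

Run:
```python
from h import *
y=np.radians(26.5);X=np.array([np.cos(y),np.sin(y),0]);Y=np.array([-X[1],X[0],0]);Z=np.array([0,0,1.])
H=np.array([.555,.152,.15])+.19*X
for t in(.68,.785,.89):
    P=[H-.16*(np.cos(t)*X-np.sin(t)*Z)+.008*(np.sin(t)*X+np.cos(t)*Z)+s*.065*Y for s in(-1,1)]
    print(t,((proj("scene",np.array(P))-[230,130])*2.5).round(0).tolist())
```

```text
0.68 [[199.0, 230.0], [329.0, 277.0]]
0.785 [[193.0, 228.0], [325.0, 276.0]]
0.89 [[186.0, 228.0], [320.0, 277.0]]
```

```bash
python3 -c "
from bench import *
print(close_job())"
```

```text
the job is handed in; nothing more can be done
None
```

The job is handed in: the three tins stand on the yellow marks, let go and within about 2 mm by the camera, and the gripper is holding the canister lid open at about 45° (0.785 rad from the arm's pose, roughly confirmed in the camera view); the kettle, tumbler and strainer were left alone, though I got no verdict back.

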